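Locate a blank against fence and stop and lock the cam

TASK

Locate the aluminium blank in the fixture for machining, only by pushing it with the fingertips, never lifting it: push it square against the steel fence at the back, slide it along the fence until it is fully home against the end stop, then swing the cam lever round to its limit so that the cam clamps it there. Leave all the other things where they are.

Things in the scene. Friction and masses are not known exactly. Their poses are not given: they have to be found in the camera images.
- jig: The fixture: fixed dark steel tooling plate with a grid of tapped holes. Origin on its underside, 15 mm right of the middle; x points to the fence (away from the robot at yaw 0), y along the fence to the end stop (left). In this 'fixture frame', in mm: plate x -100..100, y -115..145, top at z = 12.
- fence_face (a point): Middle of the top front edge of the fence, a steel bar along the back of the plate. Its face, which locates the blank, is at fixture x = 70 mm, y -110..140, from 12 to 32 mm above the worktop.
- stop_face (a point): Middle of the top edge of the end stop's face: steel block on the plate, left. The face is at fixture y = 120 mm, x 10..60, from 12 to 32 mm above the worktop.
- home (a point): Where the blank's origin is when it is fully home: fixture x = 35, y = 70, z = 12 mm. There the cam, when open, leaves 4 to 6 mm of play between blank and fence; closing, it presses the blank onto the fence and drags it towards the stop.
- blank: Loose aluminium block 70 (x) x 100 (y) x 24 (z) mm, 0.3 to 0.5 kg, with a 36 mm bore in the middle and four 7 mm corner holes. Starts on the right half of the plate, askew, 5 to 35 mm off the fence. Origin: centre of its underside. At home its axes are parallel to the fixture's. Sliding it takes 2 to 4 N. Pushed back at the middle while askew it can jam with one corner on the fence: push the trailing half then.
- cam_lever (a joint): Upright hinge of the cam lever at point cam_pivot. 0 = open (lever points to fixture -x, towards the robot), grows anticlockwise seen from above to its limit 1.61 rad (lever points to fixture -y, along the blank's front), where the cam is locked. Friction hinge, stays where it is left; needs 1 to 5 N at the knob.
- cam_pivot (a point): Axis of the cam lever, at the plate's top, fixed in the fixture at x = -23, y = 70, z = 12 mm.
- lever_knob (a point): Middle of the black upright knob at the lever's end, 75 mm from the pivot axis. The knob is 18 mm in diameter and stands from 45 to 79 mm above the worktop; the lever arm below it lies 36 to 43 mm above the worktop.
- camera_post (a point): Scenery: axis of the upright 52 mm square post of the camera frame, right of the work at the front edge, 0.8 m tall; from it a bar runs away from the robot along y = -0.46 m, 0.44 to 0.48 m above the worktop, and a brace. The arm must not swing into it from its start pose; fold in towards the base first.
- next_blank: Bystander: the next blank, alike, lying on the worktop to the left, not on the fixture.
- hex_key: Bystander: black hex key 30 x 97 x 6 mm lying flat on the fixture plate at its front left corner, beside the open lever and lower than it.
- marker: Bystander: marker pen 131 mm long, 16 mm thick, on the worktop in front of the plate, to the right.
- spare_finger: Bystander: black printed finger 14 x 52 x 12 mm on the worktop in front of the plate.
- module: Bystander: brown converter module 26 x 30 x 27 mm, left of the plate, near the front edge.
- calliper: Bystander: calliper 228 mm long on the worktop at the left.
- esd_brush: Bystander: black brush 142 mm long, 9 mm high, on the worktop behind the plate.
Not all that is in view belongs to the job. What is shaped like the blank but red is not meant.

How it is judged:
By the outcome, as a careful person would: the job done as asked, in the order asked, and still so for the second after the job is handed in, with the robot touching nothing.
It also fails if it takes over 72 s, if anything falls off the work surface, if the arm or the gripper's body presses on something with over 40 N, if the wrist force passes 120 N, or if a joint passes its speed limit or range.

ROBOT

A 6-joint arm with a two-finger parallel gripper is mounted at the origin on a cart in front of the work surface, level with it; the furniture and walls round the work are solid. World frame = base frame: x ahead of the robot, y to its left, z up, the work surface at z = 0. Lengths are in m, angles in degrees, forces in N, time in s.
With the tool pointing down it reaches from about 0.325 to 0.85 m from the base axis. Payload 15.5 kg.
Tool frame: the origin (TCP) lies at the very end of the fingers, on their centre line; the grasp point (between the pads) lies arm.grip_depth behind it (arm.grip_depth is the distance from the TCP to the grasp point, in m); z points along the fingers, y is the direction in which the jaws open and shut (so a half turn about z gives the same grasp; the last joint's range is limited). The gripper opens to 91 mm and grips with 3 to 60 N. Pads are 32 mm wide; open, the fingers measure 118 mm over their backs; the gripper's body (76 mm by 178 mm) begins 60 mm behind the grasp point.
Start: joints at [62.71, 28.281, 77.091, -0, 74.628, -5.472], TCP at [0.232, 0.58, 0.214] pointing down, gripper open.
Joint ranges: [-166.48, 166.48], [-47.26, 123.95], [12.59, 153.08], [-70.14, 250.14], [6.76, 159.57], [-176.63, 176.63]. Speed limits (degrees/s): [108.29, 108.29, 147.25, 172.46, 172.46, 172.46].

INTERFACE

Orientations are given as a 3x3 rotation matrix whose columns are the frame's x, y, z axes.
In Python, from rig import arm gives the robot as it stands. Calls block until the motion is done:
- arm.move_to(position, orientation): joint-space move of the TCP to a pose.
- arm.move_l(position, orientation=None, feed=0.15): straight line of the TCP; orientation=None keeps the orientation; feed is the mean speed in m/s.
- arm.move_joints(angles): joint-space move.
- arm.grip(opening): finger opening in m; the grip force is fixed at half the most; returns when the fingers have stopped.
- arm.sleep(seconds).
- arm.solve_ik(position, orientation): joint angles nearest the present ones, or None.
- arm.snapshot(name): name is "scene" or "top"; returns the picture (420x560x3 uint8, red, green, blue); there is no depth.
- arm.get_calibration(name): a dict with "intrinsics" (3x3 intrinsics, pixels), "k1" (the pictures are not rectified: a ray, as slopes to the right and down, at radius r is drawn at 1 + k1 r^2 times it, then the intrinsics apply), "cam_to_world" (4x4, takes a point from camera to world coordinates). Camera axes: x right, y down, z forward; pixel columns grow to the right and rows downward; lengths in m; the calibration is good to about 2 mm. A picture is of the moment at which its call begins. get_calibration takes no time and is no camera call.
A pose or a line that the arm cannot do raises arm.Unreachable and nothing moves.
- arm.sign_off(): hands the job in, once; it reports no verdict.
Readings, each from a call of its own:
- arm.current_t(): time.
- arm.current_joint_positions(): joint angles.
- arm.current_dq(): joint speeds.
- arm.current_tau(): joint torques, N m.
- arm.current_ee_pos(): TCP position.
- arm.current_tool_rot(): TCP orientation.
- arm.current_force(): force on the tool from outside, world axes, zero at the start.
- arm.current_torque(): the same for the moment, N m.
- arm.current_width(): finger opening in m.
Only numpy, scipy, OpenCV 4.12 (cv2) and the standard library are available. Lean on these libraries where they do the work, as an engineer would, in place of code of your own. Each camera call takes 0.05 s, during which the arm holds its last target.

## Working session

There is one attempt and no reset: what is moved stays moved. The work goes in short steps, each a Python script; the robot and the scene stay as the last script left them, time stands still between calls to the robot, and variables do not carry over. Pictures are saved under pics/ and viewed, and the job is handed in when it is done.

```bash
ls; mkdir -p pics; python3 - <<'E'
from rig import arm
import cv2,numpy as np
np.set_printoptions(precision=4,suppress=True)
for n in("scene","top"):
    im=arm.snapshot(n);cv2.imwrite(f"pics/{n}0.png",im[:,:,::-1])
    c=arm.get_calibration(n);print(n,c)
print(arm.current_t(),arm.grip_depth,arm.current_tool_rot(),arm.current_force())
E
```

```text
pics
scene {'intrinsics': array([[381.0035,   0.    , 278.2996],
       [  0.    , 381.0035, 206.3689],
       [  0.    ,   0.    ,   1.    ]]), 'k1': -0.08216433642062188, 'cam_to_world': array([[ 0.4463, -0.5796,  0.6818, -0.2817],
       [-0.8949, -0.2857,  0.3429, -0.4281],
       [-0.0039, -0.7632, -0.6462,  0.9321],
       [ 0.    ,  0.    ,  0.    ,  1.    ]])}
top {'intrinsics': array([[471.2517,   0.    , 279.1633],
       [  0.    , 471.2517, 216.9077],
       [  0.    ,   0.    ,   1.    ]]), 'k1': -0.10823810808343191, 'cam_to_world': array([[ 0.1775, -0.9514,  0.2517,  0.1899],
       [-0.9841, -0.1704,  0.0502, -0.0932],
       [-0.0049, -0.2566, -0.9665,  1.5784],
       [ 0.    ,  0.    ,  0.    ,  1.    ]])}
0.1 0.0188 [[-0.9284  0.3716 -0.0005]
 [ 0.3716  0.9284 -0.001 ]
 [ 0.0001 -0.0011 -1.    ]] [-0.598   0.0899 -0.1785]
```

View pics/scene0.png

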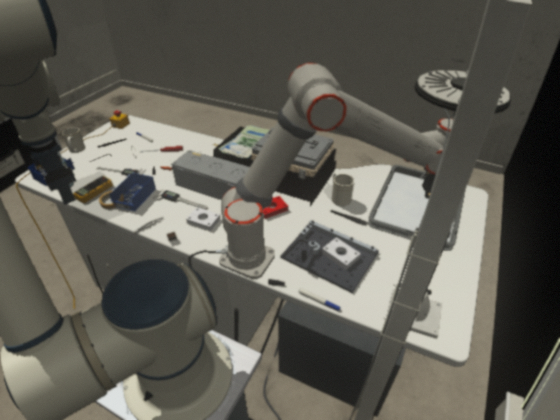

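View pics/top0.png

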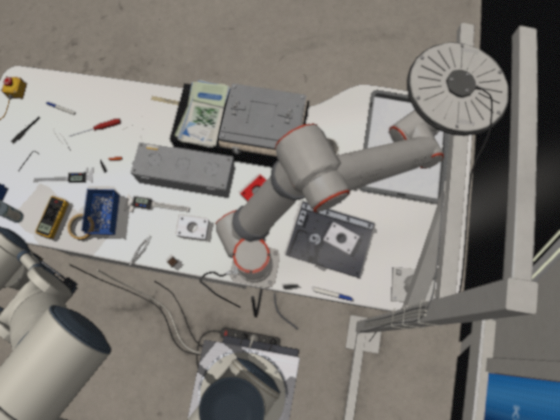

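```bash
cat > h.py <<'E'
from rig import arm
import cv2,numpy as np
np.set_printoptions(precision=4,suppress=True)
def proj(n,P):
    c=arm.get_calibration(n);K=c["intrinsics"];T=np.linalg.inv(c["cam_to_world"])
    P=np.atleast_2d(P);q=P@T[:3,:3].T+T[:3,3];s=q[:,:2]/q[:,2:]
    s=s*(1+c["k1"]*(s**2).sum(1,keepdims=True))
    return s@K[:2,:2].T+K[:2,2]
def unproj(n,uv,z):
    c=arm.get_calibration(n);K=c["intrinsics"];T=c["cam_to_world"]
    uv=np.atleast_2d(np.float64(uv));d=(uv-K[:2,2])/K[0,0];s=d.copy()
    for _ in range(20): s=d/(1+c["k1"]*(s**2).sum(1,keepdims=True))
    r=np.c_[s,np.ones(len(s))]@T[:3,:3].T
    z=np.broadcast_to(z,len(s))
    return T[:3,3]+r*((z-T[2,3])/r[:,2])[:,None]
def crop(n,im,u0,v0,w,h,s,name,draw=None):
    c=cv2.resize(im[v0:v0+h,u0:u0+w,::-1],None,fx=s,fy=s,interpolation=cv2.INTER_CUBIC)
    cv2.imwrite(name,c)
E
python3 - <<'E'
from h import *
print(proj("scene",[[0,0,0],[.232,.58,.214]]),proj("top",[[0,0,0],[.232,.58,.214]]))
for n,b in(("top",(275,195,115,85)),("scene",(270,210,120,90))):
    im=cv2.imread(f"pics/{n}0.png")[:,:,::-1]; crop(n,im,*b,6.5,f"pics/{n}0c.png")
E
```

```text
[[177.9077 374.826 ]
 [ 64.25   194.3315]] [[242.3699 395.0531]
 [ 61.0039 282.6694]]
```

View pics/top0c.png

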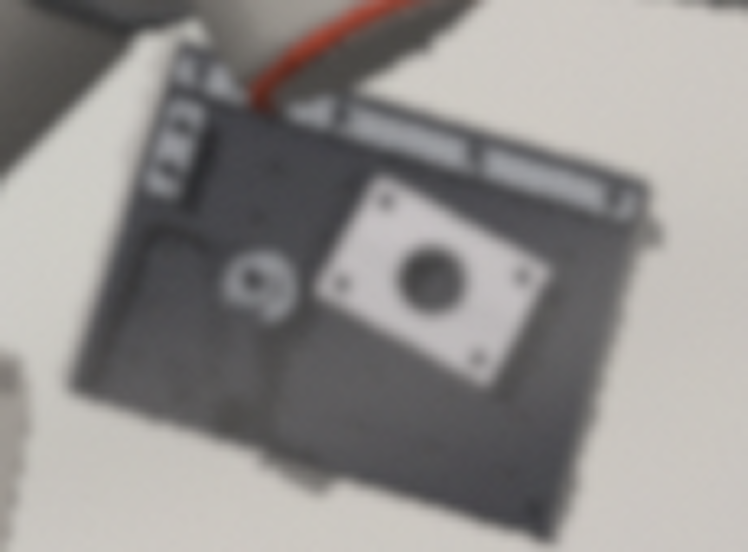

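View pics/scene0c.png

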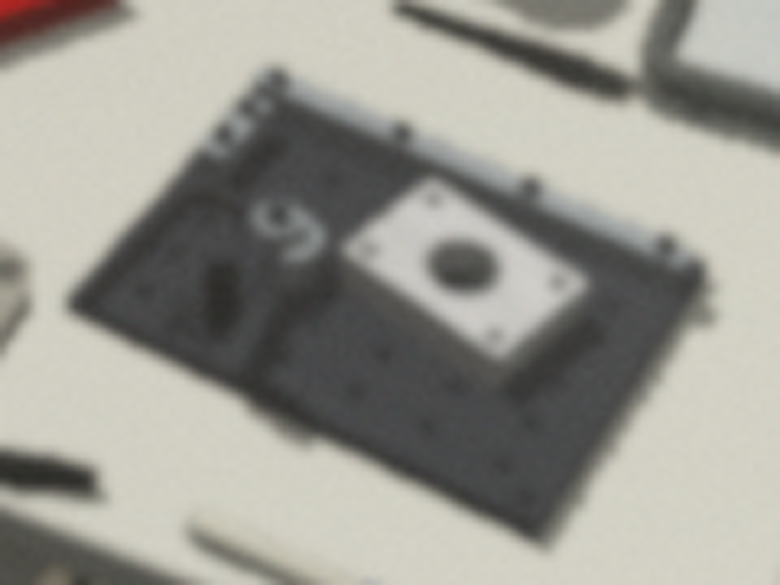

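```bash
cat >> h.py <<'E'
def tri(pt,ps):
    A=[];b=[]
    for n,p in(("top",pt),("scene",ps)):
        c=arm.get_calibration(n)["cam_to_world"][:3,3];d=unproj(n,p,0.)[0]-c;d/=np.linalg.norm(d)
        M=np.eye(3)-np.outer(d,d);A.append(M);b.append(M@c)
    return np.linalg.lstsq(np.vstack(A),np.hstack(b),rcond=None)[0]
def cp(b,xy,s=6.5): return [b[0]+(xy[0]+.5)/s-.5,b[1]+(xy[1]+.5)/s-.5]
from scipy.optimize import least_squares
def fit(obs,x0):
    # obs: (cam,[u,v],local xyz)
    def W(p,l): c,s=np.cos(p[2]),np.sin(p[2]); return np.array([p[0]+c*l[0]-s*l[1],p[1]+s*l[0]+c*l[1],l[2]])
    f=lambda p:np.hstack([proj(n,W(p,l))[0]-uv for n,uv,l in obs])
    r=least_squares(f,x0,loss="soft_l1"); return r.x,r.fun if False else f(r.x).reshape(-1,2)
E
python3 - <<'E'
from h import *
T=(275,195);S=(270,210)
m=1e-3
obs=[("top",cp(T,(75,392)),[-.1,.145,.012]),("top",cp(T,(550,541)),[-.1,-.115,.012]),
("scene",cp(S,(74,302)),[-.1,.145,.012]),("scene",cp(S,(545,542)),[-.1,-.115,.012]),
("top",cp(T,(647,185)),[.1,-.115,.03]),
]
x,r=fit(obs,[.5,-.3,0]);print("jig",x,np.degrees(x[2]));print(r)
ob=[("top",cp(T,p),[a*.035,b*.05,.036]) for p,a,b in(((377,172),1,1),((553,270),1,-1),((489,389),-1,-1),((315,292),-1,1))]
ob+=[("scene",cp(S,p),[a*.035,b*.05,.036]) for p,a,b in(((428,178),1,1),((588,284),1,-1),((505,362),-1,-1),((342,250),-1,1))]
b,r=fit(ob,[.5,-.3,0]);print("blank",b,np.degrees(b[2]));print(r)
c,s=np.cos(x[2]),np.sin(x[2]);d=b[:2]-x[:2];print("blank in jig",c*d[0]+s*d[1],-s*d[0]+c*d[1],np.degrees(b[2]-x[2]))
print("otherbase",unproj("top",(253,262),0),unproj("scene",(247,258),0), "shoulder",tri((251,252),(243,210)),"elbow",tri((335,200),(327,112)),"wrist",tri((438,152),(437,155)))
E
```

```text
jig [ 0.5496 -0.2144 -0.1369] -7.8439532909380425
[[-0.4544  0.3483]
 [ 0.6071  1.0591]
 [-0.4608 -0.2319]
 [-0.3665 -0.79  ]
 [ 2.3568 -0.7579]]
blank [ 0.5569 -0.231  -0.3317] -19.003526917696178
[[ 0.3745  0.9364]
 [-0.3811 -0.0886]
 [-0.0033 -0.4319]
 [ 0.239   0.1842]
 [ 0.3791  0.2951]
 [ 0.1593 -0.3245]
 [-0.5796 -0.519 ]
 [-0.0947  0.0363]]
blank in jig 0.009507527809801202 -0.01550705582030766 -11.159573626758133
otherbase [[0.43  0.048 0.   ]] [[ 0.4228  0.0417 -0.    ]] shoulder [0.4265 0.0423 0.2045] elbow [ 0.5293 -0.1573  0.5146] wrist [ 0.7831 -0.4344  0.3286]
```

```bash
python3 - <<'E'
from h import *
from scipy.spatial.transform import Rotation as R
rng=np.random.default_rng(0)
D=[]
for i in range(300):
    az=rng.uniform(-60,60);r=rng.uniform(.35,.75);z=rng.uniform(.02,.3)
    p=[r*np.cos(np.radians(az)),r*np.sin(np.radians(az)),z]
    o=(R.from_euler("z",rng.uniform(-60,60)+az,degrees=True)*R.from_euler("xyz",[180+rng.uniform(-40,40),rng.uniform(-40,40),0],degrees=True)).as_matrix()
    q=arm.solve_ik(p,o)
    if q is not None: D.append((np.array(q),np.array(p),o))
print(len(D))
q0=arm.current_joint_positions();D.append((np.array(q0),np.array(arm.current_ee_pos()),arm.current_tool_rot()))
def rot(a,d): return R.from_euler(a,d,degrees=True).as_matrix()
def fk(q,P,full=False):
    h,a0,dl,L1,a3,L2,L3=P
    R1=rot("z",q[0]);s=R1@[a0,0,0]+[0,0,h]
    R2=R1@rot("y",q[1]);e=s+R2@[0,dl,L1]
    R3=R2@rot("y",q[2]);w=e+R3@[a3,0,L2]
    R4=R3@rot("z",q[3]);R5=R4@rot("y",q[4]);R6=R5@rot("z",q[5])
    t=w+R6@[0,0,L3]
    return (s,e,w,t,R6) if full else (t,R6)
def res(P):
    return np.hstack([np.r_[fk(q,P)[0]-p] for q,p,o in D])
r=least_squares(res,[.3,0,.06,.4,0,.4,.3]);print(r.x,np.abs(r.fun).max(),np.sqrt(np.mean(r.fun**2)))
q,p,o=D[-1];print(fk(q,r.x),p,o)
q,p,o=D[3];print(q,fk(q,r.x),p,o)
E
```

```text
285
[0.2566 0.     0.0596 0.5968 0.1179 0.3844 0.3527] 6.106226635438361e-16 1.9187588449623648e-16
(array([0.2321, 0.5799, 0.2134]), array([[-0.3716, -0.9284, -0.0005],
       [-0.9284,  0.3716, -0.001 ],
       [ 0.0011,  0.0001, -1.    ]])) [0.2321 0.5799 0.2134] [[-0.9284  0.3716 -0.0005]
 [ 0.3716  0.9284 -0.001 ]
 [ 0.0001 -0.0011 -1.    ]]
[-42.6031  37.0214 102.7676  24.1248  47.1603 100.3308] (array([ 0.4741, -0.2114,  0.0279]), array([[ 0.9251,  0.3489,  0.1498],
       [ 0.3013, -0.9147,  0.2694],
       [ 0.231 , -0.2041, -0.9513]])) [ 0.4741 -0.2114  0.0279] [[ 0.3489 -0.9251  0.1498]
 [-0.9147 -0.3013  0.2694]
 [-0.2041 -0.231  -0.9513]]
```

```bash
python3 - <<'E'
from h import *
for n,b in(("top",(200,80,320,240)),("scene",(190,50,320,240))):
    im=cv2.imread(f"pics/{n}0.png")[:,:,::-1]; crop(n,im,*b,2.5,f"pics/{n}0d.png")
E
```

```text
(no output)
```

View pics/top0d.png

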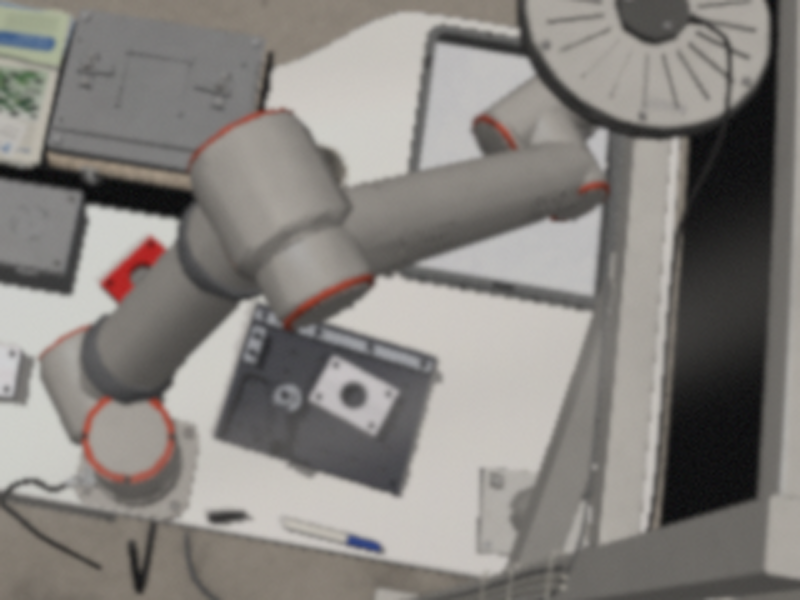

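View pics/scene0d.png

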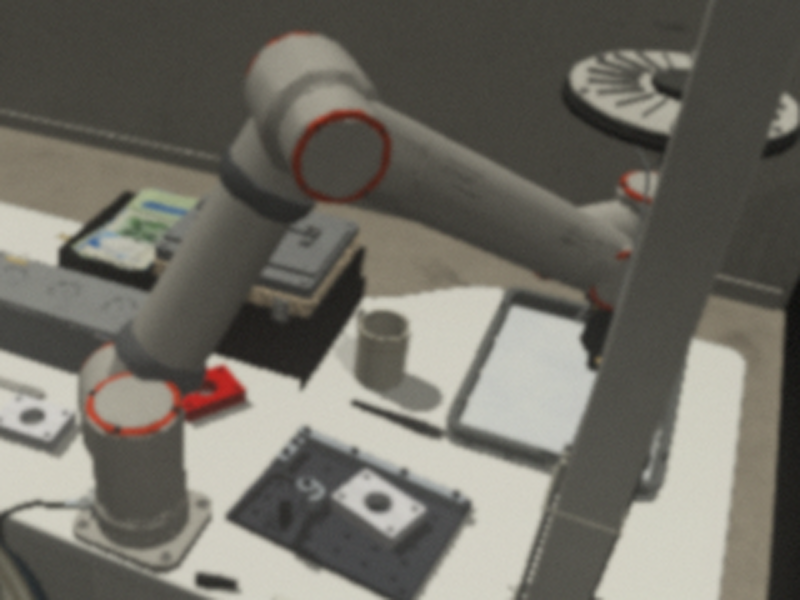

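```bash
cat >> h.py <<'E'
from scipy.spatial.transform import Rotation as R
def rot(a,d): return R.from_euler(a,d,degrees=True).as_matrix()
def fk(q):
    h,a0,dl,L1,a3,L2,L3=[0.2566,0,0.0596,0.5968,0.1179,0.3844,0.3527]
    R1=rot("z",q[0]);s=np.array([0,0,h])
    R2=R1@rot("y",q[1]);s2=s+R2@[0,dl,0];e=s+R2@[0,dl,L1]
    R3=R2@rot("y",q[2]);k=e+R3@[a3,0,0];w=e+R3@[a3,0,L2]
    R6=R3@rot("z",q[3])@rot("y",q[4])@rot("z",q[5])
    return s2,e,k,w,w+R6@[0,0,L3],R6
def segd(a,b,c,d,n=40):
    t=np.linspace(0,1,n)[:,None];A=a+(b-a)*t;B=c+(d-c)*t
    return np.linalg.norm(A[:,None]-B[None],axis=2).min()
OBS={}  # name:(p0,p1,r)
def clr(q):
    s,e,k,w,t,R6=fk(q)
    z=R6[:,2]; b=t-z*.085
    # R6 frame: which axis is jaw -> tool y = -/+ R6 x
    j=R6[:,0]
    own={"upper":(s,e,.08),"elb":(e,k,.08),"fore":(k,w,.07),"tool":(w,t-z*.15,.06),"body":(b-j*.05-z*.04,b+j*.05-z*.04,.05),"tip":(b,t,.03)}
    out=[]
    for n,(a,c,r) in own.items():
        for m,(p,o,r2) in OBS.items(): out.append((segd(a,c,np.array(p),np.array(o))-r-r2,n,m))
    return min(out)
E
python3 - <<'E'
from h import *
f=lambda t,s:tri((200+t[0]/2.5,80+t[1]/2.5),(190+s[0]/2.5,50+s[1]/2.5))
print("elbow near cap",f((330,303),(342,157)))
print("elbow back cap",f((240,130),(285,42)))
print("upperarm ring low",f((125,360),(155,370)))
print("upperarm ring high",f((205,245),(265,190)))
print("forearm start",f((360,230),(385,150)))
print("forearm end",f((580,180),(612,275)))
print("post base",unproj("top",(200+510/2.5,80+512/2.5),0),unproj("scene",(190+525/2.5,50+640/2.5),0))
print("disc", f((655,15),(690,85)))
print("body axis check", arm.current_tool_rot()[:,1])
E
```

```text
elbow near cap [ 0.5275 -0.154   0.512 ]
elbow back cap [ 0.6618 -0.0386  0.5637]
upperarm ring low [0.5165 0.0647 0.1762]
upperarm ring high [ 0.6049 -0.0293  0.408 ]
forearm start [ 0.615  -0.1723  0.4856]
forearm end [ 0.7943 -0.4286  0.3015]
post base [[ 0.4424 -0.4668  0.    ]] [[ 0.4561 -0.4533  0.    ]]
disc [ 0.9012 -0.4454  0.5067]
body axis check [ 0.3716  0.9284 -0.0011]
```

```bash
cat >> h.py <<'E'
OBS={"col":((.427,.045,0),(.427,.045,.19),.06),"sh":((.427,.045,.17),(.54,.09,.17),.055),"ua":((.52,.065,.176),(.62,-.05,.5),.055),
"el":((.5275,-.154,.512),(.66,-.04,.55),.055),"fa":((.6,-.16,.49),(.79,-.43,.30),.05),"post":((.45,-.46,0),(.45,-.46,.8),.037),"bar":((.45,-.46,.46),(1,-.46,.46),.03)}
JIG=[0.5496,-0.2144,-0.1369]
def W(x,y,z=0.):  # fixture mm -> world m
    c,s=np.cos(JIG[2]),np.sin(JIG[2]);x=x/1e3;y=y/1e3
    return np.array([JIG[0]+c*x-s*y,JIG[1]+s*x+c*y,z])
def down(ydeg,tilt=(0,0)):
    """tool down; jaw(y) axis at fixture angle ydeg from fixture x; tilt=(dx,dy) fixture: top leans toward that dir (deg)"""
    a=np.degrees(JIG[2])+ydeg
    o=rot("z",a-90)@np.diag([-1.,1,-1])
    ax=rot("z",np.degrees(JIG[2]))@np.array([-tilt[1],tilt[0],0.])
    return R.from_rotvec(ax,degrees=True).as_matrix()@o
E
python3 - <<'E'
from h import *
print(clr(arm.current_joint_positions()))
P={"pushx0":(-50,-30,20),"pushx1":(-8,-15,20),"endstart":(35,-85,25),"endmid":(35,-20,25),"endhome":(35,10,25),"knob0":(-98,95,50),"knobm":(-85,30,50),"knob1":(-42,-5,50)}
for n,(x,y,z) in P.items():
    for j in (90,-90,0,180,45,-45):
        o=down(j);p=W(x,y,z/1e3);q=arm.solve_ik(p,o)
        if q is None: print(n,j,None);continue
        print(n,j,np.round(q,0),clr(q), np.round(fk(q)[4]-p,4))
E
```

```text
(np.float64(0.34201687869670655), 'upper', 'col')
pushx0 90 [ -32.   37.   98.   -0.   44. -114.] (np.float64(-0.0030702317691370593), 'fore', 'el') [-0. -0. -0.]
pushx0 -90 [-32.  37.  98.  -0.  44.  66.] (np.float64(-0.0030702317691370593), 'fore', 'el') [-0. -0. -0.]
pushx0 0 [-32.  37.  98.  -0.  44. -24.] (np.float64(-0.0030702317691370593), 'fore', 'el') [-0. -0. -0.]
pushx0 180 [-32.  37.  98.  -0.  44. 156.] (np.float64(-0.0030702317691370593), 'fore', 'el') [-0. -0. -0.]
pushx0 45 [-32.  37.  98.  -0.  44. -69.] (np.float64(-0.0030702317691370593), 'fore', 'el') [-0. -0. -0.]
pushx0 -45 [-32.  37.  98.  -0.  44.  21.] (np.float64(-0.0030702317691370593), 'fore', 'el') [-0. -0. -0.]
pushx1 90 [ -29.   39.   93.   -0.   48. -111.] (np.float64(-0.03187497666012478), 'fore', 'el') [-0. -0. -0.]
pushx1 -90 [-29.  39.  93.  -0.  48.  69.] (np.float64(-0.03187497666012478), 'fore', 'el') [-0. -0. -0.]
pushx1 0 [-29.  39.  93.  -0.  48. -21.] (np.float64(-0.03187497666012478), 'fore', 'el') [-0. -0. -0.]
pushx1 180 [-29.  39.  93.  -0.  48. 159.] (np.float64(-0.03187497666012478), '
[... 3377 characters left out ...]
.] (np.float64(-0.009964680752135947), 'fore', 'el') [-0. -0. -0.]
knob1 90 [ -29.   35.   97.   -0.   48. -111.] (np.float64(-0.02860968317185799), 'fore', 'el') [ 0. -0. -0.]
knob1 -90 [-29.  35.  97.  -0.  48.  69.] (np.float64(-0.02860968317185799), 'fore', 'el') [ 0. -0. -0.]
knob1 0 [-29.  35.  97.  -0.  48. -21.] (np.float64(-0.02860968317185799), 'fore', 'el') [ 0. -0. -0.]
knob1 180 [-29.  35.  97.  -0.  48. 159.] (np.float64(-0.02860968317185799), 'fore', 'el') [ 0. -0. -0.]
knob1 45 [-29.  35.  97.  -0.  48. -66.] (np.float64(-0.028609683171857865), 'fore', 'el') [ 0. -0. -0.]
knob1 -45 [-29.  35.  97.  -0.  48.  24.] (np.float64(-0.028609683171857865), 'fore', 'el') [ 0. -0. -0.]
```

```bash
python3 - <<'E'
from h import *
P={"pushx0":(-50,-30,20,90),"pushx1":(-3,-30,20,90),"endstart":(35,-85,25,0),"endmid":(35,-20,25,0),"endhome":(35,20,25,0),"knob0":(-98,95,50,0),"knobm":(-85,30,50,45),"knob1":(-35,-5,50,90)}
for n,(x,y,z,j) in P.items():
    L=[]
    for tx in range(-45,1,9):
        for ty in range(-40,21,10):
            o=down(j,(tx,ty));p=W(x,y,z/1e3);q=arm.solve_ik(p,o)
            if q is None: continue
            s,e,k,w,t,R6=fk(q)
            # body lowest z
            c=[ (p-o[:,2]*.079+o[:,0]*a*.038+o[:,1]*b*.089)[2] for a in(-1,1) for b in(-1,1)]
            m=clr(q);L.append((round(m[0],3),m[1],m[2],(tx,ty),round(min(c),3)))
    L.sort(key=lambda l:-l[0]);print(n,*L[:7],sep="\n   ")
    for l in L:
        if l[3] in((-27,0),(-36,0),(-18,0)):print("  *",l)
E
```

```text
pushx0
   (np.float64(0.099), 'body', 'post', (-36, 0), np.float64(0.062))
   (np.float64(0.097), 'body', 'col', (-27, 10), np.float64(0.057))
   (np.float64(0.095), 'body', 'post', (-27, 0), np.float64(0.073))
   (np.float64(0.094), 'body', 'col', (-36, 10), np.float64(0.046))
   (np.float64(0.081), 'elb', 'post', (-45, -10), np.float64(0.034))
   (np.float64(0.08), 'body', 'post', (-36, -10), np.float64(0.046))
   (np.float64(0.075), 'elb', 'post', (-45, 0), np.float64(0.049))
  * (np.float64(0.099), 'body', 'post', (-36, 0), np.float64(0.062))
  * (np.float64(0.095), 'body', 'post', (-27, 0), np.float64(0.073))
  * (np.float64(0.073), 'fore', 'el', (-18, 0), np.float64(0.083))
pushx1
   (np.float64(0.096), 'fore', 'el', (-36, 10), np.float64(0.046))
   (np.float64(0.092), 'body', 'post', (-45, 0), np.float64(0.049))
   (np.float64(0.09), 'body', 'post', (-36, 0), np.float64(0.062))
   (np.float64(0.079), 'fore', 'el', (-27, 0), np.float64(0.073))
   (np.float64(0.073), 'body', 'post', (-45, -10), np.float64(0.034))
   (np.float64(0.071), 'body', 'post', (-36, -10), np.float64(0.04
[... 3614 characters left out ...]
loat64(0.061))
knob1
   (np.float64(0.104), 'body', 'post', (-45, -10), np.float64(0.064))
   (np.float64(0.1), 'body', 'post', (-36, -10), np.float64(0.076))
   (np.float64(0.092), 'fore', 'el', (-27, 0), np.float64(0.103))
   (np.float64(0.091), 'body', 'col', (-36, 0), np.float64(0.092))
   (np.float64(0.088), 'body', 'col', (-45, 0), np.float64(0.079))
   (np.float64(0.087), 'body', 'post', (-45, -20), np.float64(0.048))
   (np.float64(0.082), 'body', 'post', (-36, -20), np.float64(0.059))
  * (np.float64(0.092), 'fore', 'el', (-27, 0), np.float64(0.103))
  * (np.float64(0.091), 'body', 'col', (-36, 0), np.float64(0.092))
  * (np.float64(0.047), 'fore', 'el', (-18, 0), np.float64(0.113))
```

```bash
cat >> h.py <<'E'
def overlay(n,im,b,s,name,jig,blank=None,lev=None,marks=()):
    c=cv2.resize(im[b[1]:b[1]+b[3],b[0]:b[0]+b[2],::-1],None,fx=s,fy=s,interpolation=cv2.INTER_CUBIC).copy()
    def w(p,l):
        cc,ss=np.cos(p[2]),np.sin(p[2]);l=np.array(l,float)/1e3
        return np.c_[p[0]+cc*l[:,0]-ss*l[:,1],p[1]+ss*l[:,0]+cc*l[:,1],l[:,2]]
    def pl(P,col,cl=True):
        uv=(proj(n,P)-[b[0],b[1]]+.5)*s-.5
        cv2.polylines(c,[np.int32(np.round(uv*8))],cl,col,1,cv2.LINE_AA,3)
    pl(w(jig,[(-100,-115,12),(-100,145,12),(100,145,12),(100,-115,12)]),(0,255,255))
    pl(w(jig,[(70,-110,32),(70,140,32)]),(0,255,0),False);pl(w(jig,[(70,-110,12),(70,140,12)]),(0,160,0),False)
    pl(w(jig,[(10,120,32),(60,120,32)]),(0,255,0),False)
    a=np.linspace(0,6.3,30);pl(w(jig,np.c_[-23+8*np.cos(a),70+8*np.sin(a),0*a+43]),(255,0,255))
    if lev is not None: pl(w(jig,np.c_[-23-75*np.cos(lev)+9*np.cos(a),70-75*np.sin(lev)+9*np.sin(a),0*a+79]),(255,128,0))
    if blank is not None:
        pl(w(blank,[(-35,-50,36),(-35,50,36),(35,50,36),(35,-50,36)]),(0,0,255));pl(w(blank,np.c_[18*np.cos(a),18*np.sin(a),0*a+36]),(0,0,255))
    cv2.imwrite(name,c)
E
python3 - <<'E'
from h import *
for n,b in(("top",(275,195,115,85)),("scene",(270,210,120,90))):
    im=cv2.imread(f"pics/{n}0.png")[:,:,::-1]; overlay(n,im,b,6.5,f"pics/{n}0e.png",JIG,[.5569,-.231,-.3317],0.)
E
```

```text
(no output)
```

View pics/top0e.png

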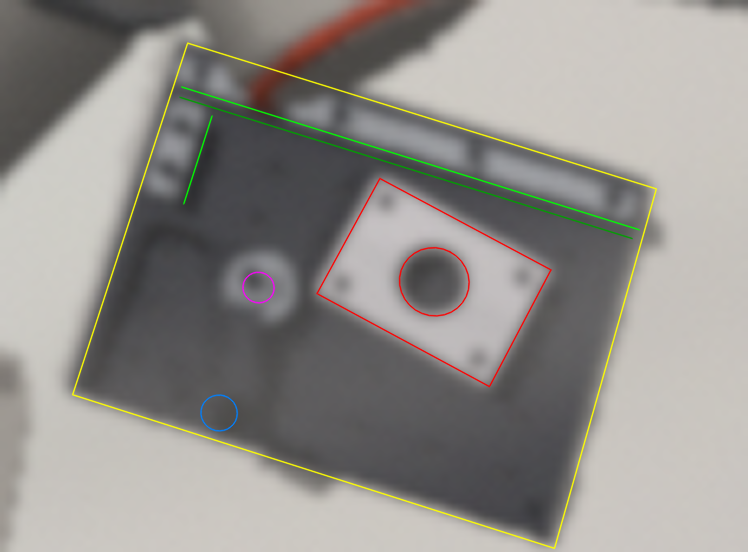

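View pics/scene0e.png

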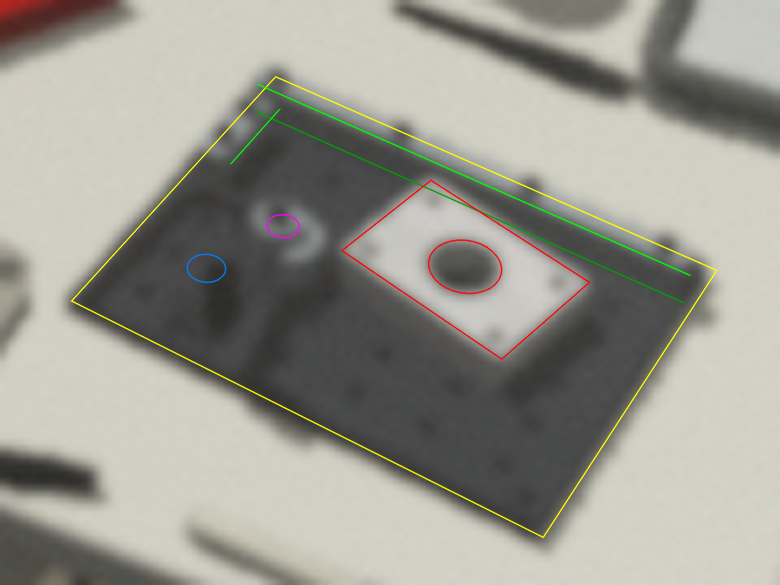

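```bash
cat >> h.py <<'E'
def pathclr(qa,qb,n=25):
    return min((clr(np.array(qa)+(np.array(qb)-qa)*t)+(round(t,2),round(fk(np.array(qa)+(np.array(qb)-qa)*t)[4][2],3)) for t in np.linspace(0,1,n)),key=lambda x:x[0])
E
python3 - <<'E'
from h import *
q0=np.array(arm.current_joint_positions())
for j2,j3 in((0,110),(0,120),(-10,125),(5,110),(10,105)):
    q=np.array([0,j2,j3,0,180-j2-j3,0]);print(j2,j3,fk(q)[4],fk(q)[3],fk(q)[1])
pA=(-62,-32)
for tx in(-18,-22,-26):
    qA=arm.solve_ik(W(*pA,.08),down(-90,(tx,0)));qB=arm.solve_ik(W(*pA,.022),down(-90,(tx,0)));qC=arm.solve_ik(W(-8,-32,.022),down(-90,(tx,0)))
    print(tx,np.round(qA,1),clr(qA),pathclr(qA,qB),pathclr(qB,qC))
qA=np.array(arm.solve_ik(W(*pA,.08),down(-90,(-22,0))))
for j2,j3 in((0,110),(0,120),(-10,125)):
    f1=np.array([q0[0],j2,j3,0,180-j2-j3,q0[5]]);f2=f1.copy();f2[[0,5]]=qA[[0,5]]
    print(j2,j3,pathclr(q0,f1),pathclr(f1,f2,40),pathclr(f2,qA))
E
```

```text
0 110 [0.3209 0.0596 0.2584] [0.3209 0.0596 0.6111] [0.     0.0596 0.8534]
0 120 [0.274  0.0596 0.2064] [0.274  0.0596 0.5591] [0.     0.0596 0.8534]
-10 125 [0.1949 0.0596 0.2223] [0.1949 0.0596 0.575 ] [-0.1036  0.0596  0.8443]
5 110 [0.3506 0.0596 0.2291] [0.3506 0.0596 0.5818] [0.052  0.0596 0.8511]
10 105 [0.4022 0.0596 0.2223] [0.4022 0.0596 0.575 ] [0.1036 0.0596 0.8443]
-18 [-38.5  27.6 112.5  21.1  25.9  41.4] (np.float64(0.06588772904055529), 'fore', 'el') (np.float64(0.06588772904055529), 'fore', 'el', np.float64(0.0), np.float64(0.08)) (np.float64(0.04404789235503392), 'fore', 'el', np.float64(1.0), np.float64(0.022))
-22 [-40.1  27.6 115.7  33.7  21.1  27.8] (np.float64(0.08694727323587556), 'fore', 'el') (np.float64(0.08694727323587556), 'fore', 'el', np.float64(0.0), np.float64(0.08)) (np.float64(0.06144716685482129), 'fore', 'el', np.float64(1.0), np.float64(0.022))
-26 [-41.9  28.  119.   53.   17.9   7.1] (np.float64(0.0955186782180498), 'body', 'post') (np.float64(0.0955186782180498), 'body', 'post', np.float64(0.0), np.float64(0.08)) (np.float64(0.07846619519333589), 'fore', 'el', np.float64(1.0), np.float64(0.022))
0 110 (np.float64(0.34201687869670655), 'upper', 'col', np.float64(0.0), np.float64(0.213)) (np.float64(0.03393644421288458), 'tip', 'col', np.float64(0.64), np.float64(0.258)) (np.float64(0.07375565032298481), 'fore', 'el', np.float64(0.67), np.float64(0.143))
0 120 (np.float64(0.32732296797119254), 'body', 'col', np.float64(1.0), np.float64(0.206)) (np.float64(0.05992556883416211), 'tip', 'col', np.float64(0.67), np.float64(0.206)) (np.float64(0.08458883883305446), 'fore', 'el', np.float64(0.83), np.float64(0.106))
-10 125 (np.float64(0.3305015363728501), 'tip', 'col', np.float64(0.92), np.float64(0.231)) (np.float64(0.13074127126431573), 'body', 'col', np.float64(0.64), np.float64(0.222)) (np.float64(0.08190228336347777), 'body', 'col', np.float64(0.67), np.float64(0.146))
```

```bash
python3 - <<'E'
from h import *
q0=np.array(arm.current_joint_positions())
o=down(-90,(-22,0))
qA=np.array(arm.solve_ik(W(-65,-27,.08),o))
f1=np.array([q0[0],0,120,0,60,q0[5]]);f2=f1.copy();f2[[0,5]]=qA[[0,5]]
arm.move_joints(f1);print(arm.current_t())
arm.grip(.04);print(arm.current_t(),arm.current_width())
arm.move_joints(f2);print(arm.current_t(),arm.current_force())
arm.move_joints(qA);print(arm.current_t(),arm.current_force(),arm.current_ee_pos())
for n in("top","scene"):cv2.imwrite(f"pics/{n}1.png",arm.snapshot(n)[:,:,::-1])
E
python3 - <<'E'
from h import *
for n,b in(("top",(215,150,200,150)),("scene",(230,150,200,150))):
    im=cv2.imread(f"pics/{n}1.png")[:,:,::-1]; crop(n,im,*b,4,f"pics/{n}1c.png")
E
```

```text
1.4083
2.3083 0.040006164440123025
4.825 [ 0.4298  0.6067 -0.2566]
5.9083 [1.2695 0.3442 0.4421] [ 0.4813 -0.2316  0.0804]
```

View pics/top1c.png

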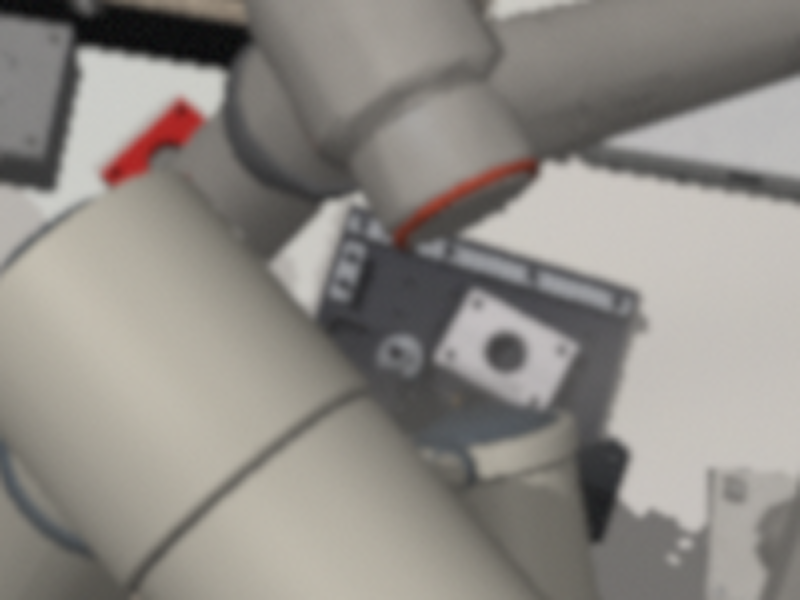

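View pics/scene1.png

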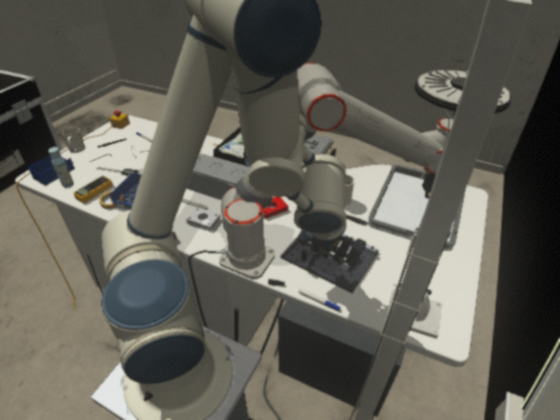

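```bash
cat >> h.py <<'E'
def fl():  # force in fixture axes
    f=np.array(arm.current_force());c,s=np.cos(JIG[2]),np.sin(JIG[2])
    return np.array([c*f[0]+s*f[1],-s*f[0]+c*f[1],f[2]])
def fp():
    p=np.array(arm.current_ee_pos())-[JIG[0],JIG[1],0];c,s=np.cos(JIG[2]),np.sin(JIG[2])
    return np.array([c*p[0]+s*p[1],-s*p[0]+c*p[1],p[2]])*1e3
E
python3 - <<'E'
from h import *
arm.move_l(W(-65,-27,.0225),feed=.08)
f0=fl();print("f0",f0,fp())
for x in(-55,-45,-38,-31,-27,-24,-22,-20,-18.5,-17,-16,-15):
    arm.move_l(W(x,-27,.0225),feed=.05 if x<-30 else .025)
    f=fl()-f0;print(x,round(arm.current_t(),2),f,fp()[:2])
    if f[0]<-9:break
E
```

```text
f0 [ 0.5515 -0.2681  0.3304] [-64.8737 -27.0499  22.8819]
-55 7.22 [-0.9082  0.7454 -1.0269] [-54.8405 -27.0001]
-45 7.58 [-0.3639  0.1453  0.3637] [-45.2499 -26.8795]
-38 7.87 [0.0415 0.192  0.4005] [-38.1809 -26.9166]
-31 8.16 [-1.1155  0.0989 -0.5993] [-31.156  -26.9566]
-27 8.47 [-0.4456  0.4059 -0.5763] [-27.0283 -26.9343]
-24 8.73 [-1.0463  0.2402 -0.712 ] [-23.8602 -26.9806]
-22 8.98 [-1.6163  0.3028 -0.5667] [-21.8752 -27.0067]
-20 9.23 [-0.9528  0.7904 -0.142 ] [-19.8668 -27.0105]
-18.5 9.48 [-1.5528 -0.5536 -1.0022] [-18.4083 -27.0203]
-17 9.73 [-1.0768  1.0842 -1.1815] [-16.9055 -27.0127]
-16 9.98 [-0.9364  0.281  -0.327 ] [-15.9401 -27.0032]
-15 10.23 [-0.6552  0.4186 -0.7876] [-14.9214 -27.0055]
```

```bash
cat > look.py <<'E'
import sys
from h import *
k=sys.argv[1]
ims=[]
for n,b in(("top",(285,200,100,75)),("scene",(270,210,100,75))):
    im=arm.snapshot(n);cv2.imwrite(f"pics/{n}{k}.png",im[:,:,::-1])
    ims.append(cv2.resize(im[b[1]:b[1]+b[3],b[0]:b[0]+b[2],::-1],(400,300) ,interpolation=cv2.INTER_CUBIC))
cv2.imwrite(f"pics/both{k}.png",np.hstack(ims));print(arm.current_t())
E
python3 look.py 2
```

```text
10.3333
```

View pics/both2.png

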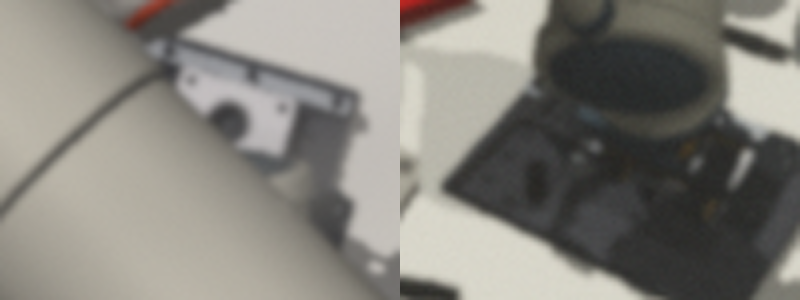

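```bash
python3 - <<'E'
from h import *
f0=np.array([.2,0,0])
for x in np.arange(-14,2,1.):
    arm.move_l(W(x,-27,.0225),feed=.02)
    f=fl()-f0;print(x,round(arm.current_t(),2),f,fp()[:2])
    if f[0]<-9:break
E
python3 look.py 3
```

```text
-14.0 10.58 [-1.7648 -0.576   0.1725] [-13.9382 -26.9809]
-13.0 10.83 [-3.3139  0.3103  0.3368] [-13.0539 -26.9277]
-12.0 11.08 [-8.5651 -1.7478  1.866 ] [-12.5849 -26.7933]
-11.0 11.33 [-14.2174  -3.7374   6.2967] [-12.2923 -26.7345]
11.4333
```

View pics/both3.png

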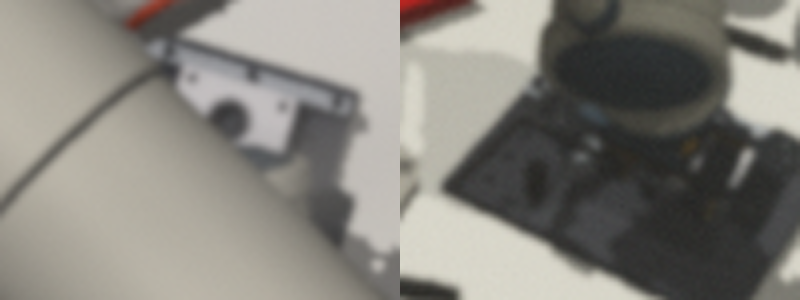

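```bash
python3 - <<'E'
from h import *
arm.move_l(W(-40,-27,.0225),feed=.1)
arm.move_l(W(-50,-40,.11),feed=.15)
arm.grip(.0);print(arm.current_t(),arm.current_width(),fl())
o=down(-90,(-28,0))
q=arm.current_joint_positions()
qa=np.array(arm.solve_ik(W(36,-93,.10),o));print(np.round(q,1),np.round(qa,1),pathclr(q,qa))
E
python3 look.py 4
python3 - <<'E'
from h import *
im=cv2.imread("pics/top4.png")[:,:,::-1];overlay("top",im,(285,200,100,75),7,"pics/t4o.png",JIG,[*W(35,-15)[:2],JIG[2]])
E
```

```text
13.3417 0.000492626620633359 [-0.443   0.2745 -0.3361]
[-40.2  24.8 112.3  26.6  26.6  35.5] [-42.1  31.2 103.9  37.2  25.9  24.6] (np.float64(0.0346719105534239), 'body', 'post', np.float64(1.0), np.float64(0.1))
13.4417
```

View pics/t4o.png

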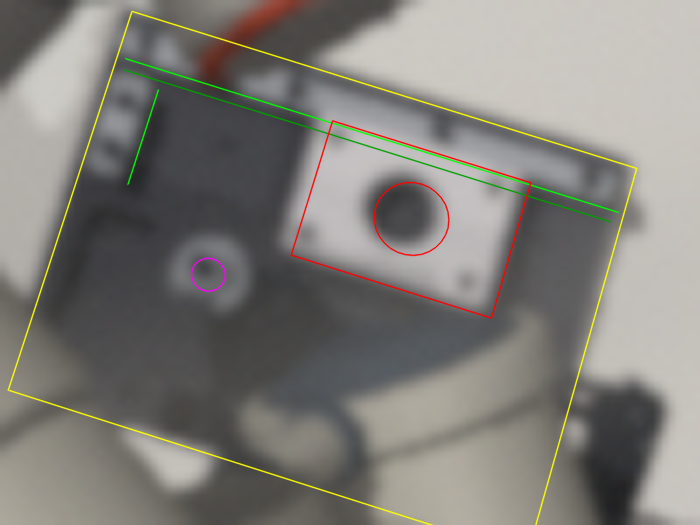

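```bash
python3 - <<'E'
from h import *
o=down(-90,(-28,0))
arm.move_to(W(36,-92,.10),o);print(arm.current_t(),fl())
arm.move_l(W(36,-92,.0235),feed=.08)
f0=fl();print("f0",f0,fp(),arm.current_t())
for y in(-82,-76,-70,-60,-50,-40,-30,-20,-10):
    arm.move_l(W(36,y,.0235),feed=.05)
    f=fl()-f0;print(y,round(arm.current_t(),2),f,fp())
    if f[1]<-9 or abs(f[2])>10:break
E
python3 look.py 5
```

```text
13.925 [-0.1433 -0.4434  0.3799]
f0 [ 0.8769 -0.3071 -0.1793] [ 36.0774 -92.0186  23.9102] 15.0333
-82 15.38 [-0.6425  1.0649  0.3629] [ 36.0423 -81.4925  23.712 ]
-76 15.65 [-0.7928  0.0738  0.6246] [ 35.9494 -75.6173  23.4796]
-70 15.92 [-0.5476 -0.558   0.6346] [ 35.9734 -69.6871  23.4961]
-60 16.27 [-1.03    0.4126  0.7273] [ 35.9396 -59.4535  23.4574]
-50 16.62 [-1.1002  0.1898  0.9048] [ 35.9665 -49.4602  23.4761]
-40 16.97 [-0.1534  0.1314  0.2037] [ 35.9579 -39.441   23.4679]
-30 17.32 [-0.7272  0.6121  0.2055] [ 35.956  -29.4941  23.4712]
-20 17.67 [-1.3209 -0.1948  0.4646] [ 35.9772 -19.4487  23.4955]
-10 18.02 [-0.9824 -0.0452  1.2007] [35.97   -9.4704 23.4703]
18.1167
```

View pics/both5.png

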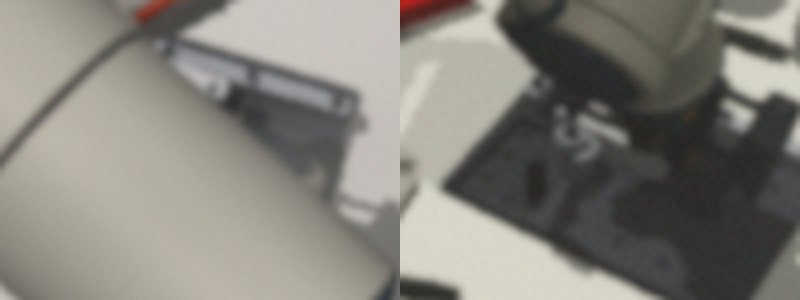

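```bash
python3 - <<'E'
from h import *
f0=np.array([.3,.1,.4])
for y in[-4,0,2]+list(np.arange(3.,18,1)):
    arm.move_l(W(36,y,.0235),feed=.025)
    f=fl()-f0;print(y,round(arm.current_t(),2),f,fp())
    if f[1]<-12 or abs(f[2])>12:break
arm.move_l(W(36,-12,.0235),feed=.08)
E
python3 look.py 6
```

```text
-4 18.51 [-0.9548  0.2898 -0.2348] [35.9692 -3.735  23.4845]
0 18.82 [-0.3281 -0.892   0.1977] [35.9701  0.2798 23.483 ]
2 19.07 [-0.9216 -0.4548 -1.0719] [35.9969  2.1323 23.4986]
3.0 19.32 [-0.4608 -0.6248 -0.608 ] [36.007   3.0469 23.5071]
4.0 19.57 [-0.6373 -1.4301 -0.7568] [35.9919  4.0327 23.5137]
5.0 19.82 [-0.1651 -1.8558  0.641 ] [35.9765  5.0938 23.47  ]
6.0 20.07 [-0.063  -0.7896 -1.0905] [35.999   6.0804 23.5055]
7.0 20.32 [-0.754  -1.5177 -0.7272] [35.9835  7.0976 23.4898]
8.0 20.57 [-0.2983 -1.3387 -0.8012] [35.9854  8.0795 23.4771]
9.0 20.82 [-0.7125 -2.3231 -0.6485] [35.9775  9.1004 23.4713]
10.0 21.07 [-0.4192 -1.5517 -0.8188] [35.9963 10.0748 23.5091]
11.0 21.32 [-1.3064 -1.6964 -0.2167] [35.9826 11.0771 23.4975]
12.0 21.57 [-0.4362 -0.4429 -0.9248] [36.0166 12.1012 23.5123]
13.0 21.82 [-1.1538 -1.0521 -0.8889] [35.9726 13.0952 23.4969]
14.0 22.07 [-1.3446 -0.8423 -0.5832] [36.0013 14.0525 23.4869]
15.0 22.32 [-0.593  -5.6119 -1.6555] [36.2885 14.3138 23.6401]
16.0 22.57 [ -0.719  -11.3267  -0.9491] [36.6198 14.3958 23.8597]
17.0 22.82 [ -0.6619 -16.4018  -0.9928] [36.991  14.5327 24.0642]
23.4333
```

View pics/both6.png

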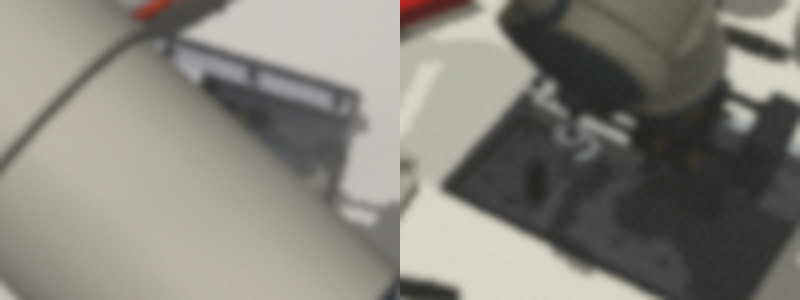

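```bash
python3 - <<'E'
from h import *
arm.move_l(W(33,-25,.11),feed=.15)
q=np.array(arm.current_joint_positions());f=np.array([-35,0,120,0,60,q[5]]);print(np.round(q,1),pathclr(q,f))
v=W(-70,-40,.14);qv=np.array(arm.solve_ik(v,down(-90,(-25,0))));print(np.round(qv,1),pathclr(q,qv),pathclr(qv,f))
arm.move_joints(qv);arm.move_joints(f);print(arm.current_t(),fl())
E
python3 look.py 7
python3 - <<'E'
from h import *
im=cv2.imread("pics/top7.png")[:,:,::-1];overlay("top",im,(275,195,115,85),6.5,"pics/t7o.png",JIG,[*W(35,70)[:2],JIG[2]],.08)
im=cv2.imread("pics/scene7.png")[:,:,::-1];overlay("scene",im,(270,210,120,90),6.5,"pics/s7o.png",JIG,[*W(35,70)[:2],JIG[2]],.08)
E
```

```text
[-35.3  28.6 107.7  35.1  22.2  32.3] (np.float64(0.030841829767169697), 'fore', 'el', np.float64(0.12), np.float64(0.126))
[-43.1  20.3 115.2  32.1  27.3  28.3] (np.float64(0.03190348819211305), 'fore', 'el', np.float64(0.0), np.float64(0.109)) (np.float64(0.08971745837741266), 'body', 'post', np.float64(0.0), np.float64(0.14))
25.775 [ 0.0762  0.1232 -0.0871]
25.875
```

View pics/t7o.png

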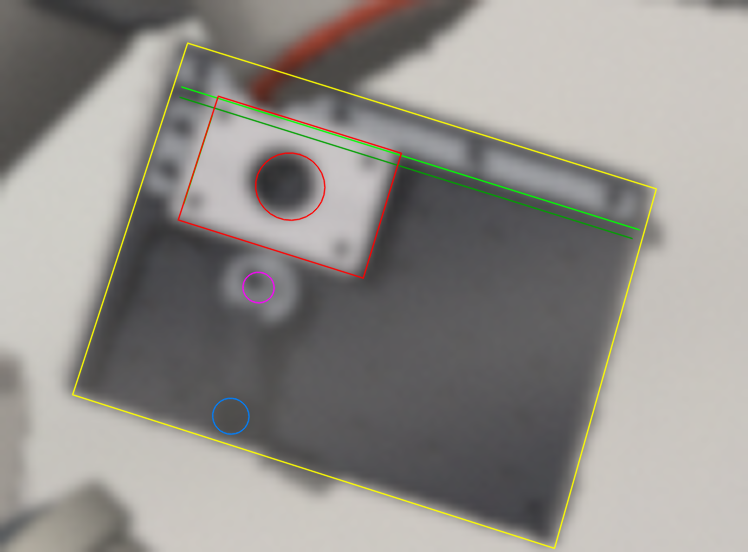

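View pics/s7o.png

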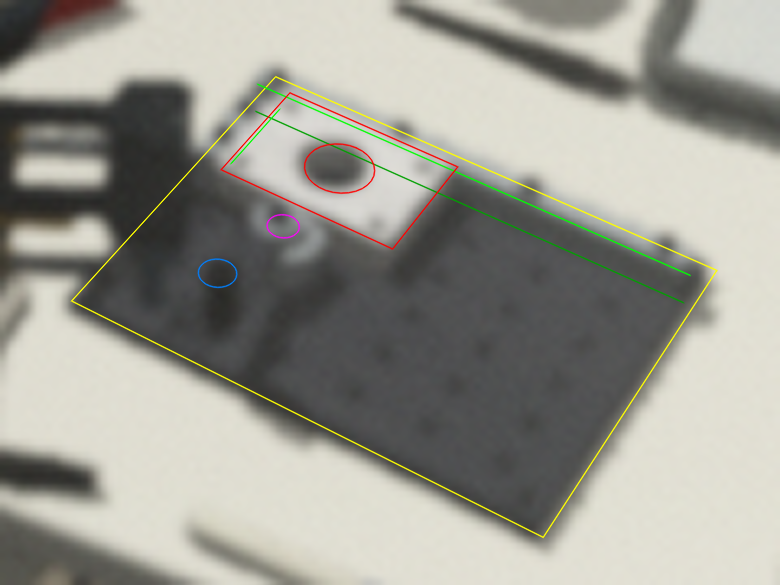

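```bash
cat >> h.py <<'E'
JIG=[JIG[0]+.002*np.sin(.1369),JIG[1]+.002*np.cos(.1369),JIG[2]]
def lev(th,z=.060,off=23.5):
    s,c=np.sin(th),np.cos(th);K=np.array([-23-75*c,70-75*s]);P=K-off*np.array([s,-c])
    k=np.clip(th/1.57,0,1)
    return W(P[0],P[1],z),down(JA+np.degrees(th),(-18-4*k,-6*(1-k)))
JA=0
E
python3 - <<'E'
import h
from h import *
qf=np.array(arm.current_joint_positions())
for ja in(0,180):
    h.JA=ja
    for th in(-.1,.1,.4,.7,1.,1.3,1.5,1.61,1.68):
        q=arm.solve_ik(*lev(th));print(ja,th,None if q is None else (np.round(q,1),clr(q)))
    a=np.array(arm.solve_ik(*lev(-.1,.15)));print(np.round(a,1),pathclr(qf,a))
E
```

```text
0 -0.1 (array([-27.8,  27.8, 121.7,  37.8,  19.2, -48.9]), (np.float64(0.034009734945371184), 'tool', 'col'))
0 0.1 (array([-30. ,  27.7, 122.2,  39.1,  19.1, -63.8]), (np.float64(0.047487456514115456), 'tool', 'col'))
0 0.4 (array([-32.7,  27.8, 122.5,  40.8,  18.4, -85.4]), (np.float64(0.0664835828552453), 'body', 'col'))
0 0.7 (array([ -34.8,   28.1,  121.7,   41.2,   18. , -105.2]), (np.float64(0.07233637414720862), 'body', 'col'))
0 1.0 (array([ -36. ,   28.7,  120.2,   40.4,   17.8, -122.8]), (np.float64(0.07952473216287381), 'body', 'col'))
0 1.3 (array([ -36.2,   29.4,  118.2,   38.6,   17.6, -138.4]), (np.float64(0.08375227079339495), 'fore', 'el'))
0 1.5 (array([ -35.8,   30. ,  116.7,   37. ,   17.3, -147.9]), (np.float64(0.07585428258534885), 'fore', 'el'))
0 1.61 (array([ -35.5,   30.3,  115.7,   35.7,   17.4, -152.6]), (np.float64(0.07053937848655029), 'fore', 'el'))
0 1.68 (array([ -35.3,   30.5,  115. ,   34.6,   17.7, -155.2]), (np.float64(0.06664048816165102), 'fore', 'el'))
[-27.8  16.2 116.1  21.   34.4 -30.2] (np.float64(0.04959292672099673), 'body', 'col', np.fl
[... 441 characters left out ...]
37414720845), 'body', 'col'))
180 1.0 (array([-36. ,  28.7, 120.2,  40.4,  17.8,  57.2]), (np.float64(0.07952473216287448), 'body', 'col'))
180 1.3 (array([-36.2,  29.4, 118.2,  38.6,  17.6,  41.6]), (np.float64(0.08375227079339495), 'fore', 'el'))
180 1.5 (array([-35.8,  30. , 116.7,  37. ,  17.3,  32.1]), (np.float64(0.07585428258534888), 'fore', 'el'))
180 1.61 (array([-35.5,  30.3, 115.7,  35.7,  17.4,  27.4]), (np.float64(0.07053937848655029), 'fore', 'el'))
180 1.68 (array([-35.3,  30.5, 115. ,  34.6,  17.7,  24.8]), (np.float64(0.06664048816165094), 'fore', 'el'))
[-27.8  16.2 116.1  21.   34.4 149.8] (np.float64(0.049592926720996675), 'body', 'col', np.float64(1.0), np.float64(0.15))
```

```bash
sed -i 's/^JA=0/JA=180/' h.py; python3 - <<'E'
from h import *
arm.grip(.010)
arm.move_to(*lev(-.1,.15));print(arm.current_t(),fl())
arm.move_l(lev(-.1)[0],feed=.1);f0=fl();print("f0",f0,fp(),arm.current_t())
E
python3 look.py 8
```

```text
28.1 [0.7963 0.5366 0.8596]
f0 [-0.2075  0.2789  0.6643] [-95.1977 100.78    60.2072] 29.15
29.25
```

View pics/both8.png

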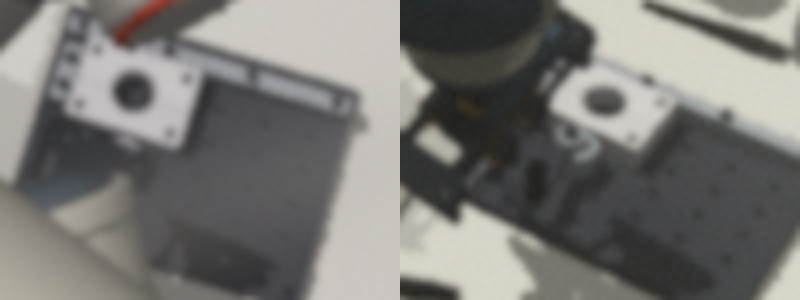

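```bash
python3 - <<'E'
from h import *
f0=np.array([-.1,.2,.5])
for th in np.arange(0,.81,.1):
    arm.move_l(*lev(th),feed=.05)
    f=fl()-f0;u=np.array([np.sin(th),-np.cos(th)]);r=np.array([u[1],-u[0]])
    print(round(th,2),round(arm.current_t(),2),"tan",round(-f[:2]@u,2),"rad",round(f[:2]@r,2),"z",round(f[2],2))
    if np.linalg.norm(f)>18:break
E
python3 look.py 9
```

```text
0.0 29.56 tan -0.04 rad -0.02 z -0.39
0.1 29.87 tan 0.39 rad 0.02 z -0.81
0.2 30.18 tan 0.08 rad -0.1 z -0.49
0.3 30.48 tan 0.05 rad 0.48 z -0.04
0.4 30.79 tan -0.15 rad -0.03 z -0.59
0.5 31.1 tan 0.29 rad 0.75 z -2.62
0.6 31.41 tan -0.53 rad 0.06 z -0.6
0.7 31.72 tan 0.1 rad 0.31 z -0.7
0.8 32.02 tan 0.27 rad -0.37 z -0.9
32.125
```

View pics/both9.png

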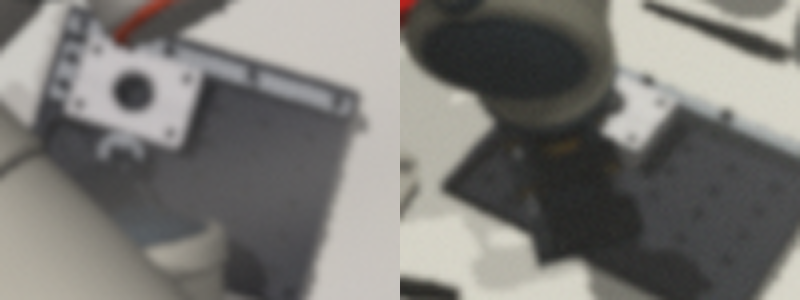

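```bash
python3 - <<'E'
from h import *
t=[]
for n,b in(("top7",(280,215,60,60)),("top9",(280,215,60,60)),("scene7",(275,230,60,60)),("scene9",(275,230,60,60))):
    im=cv2.imread(f"pics/{n}.png");c=cv2.resize(im[b[1]:b[1]+b[3],b[0]:b[0]+b[2]],(390,300),interpolation=cv2.INTER_CUBIC)
    t.append(np.clip(c.astype(float)*2.2-60,0,255).astype(np.uint8))
cv2.imwrite("pics/enh.png",np.vstack([np.hstack(t[:2]),np.hstack(t[2:])]))
E
```

```text
(no output)
```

View pics/enh.png

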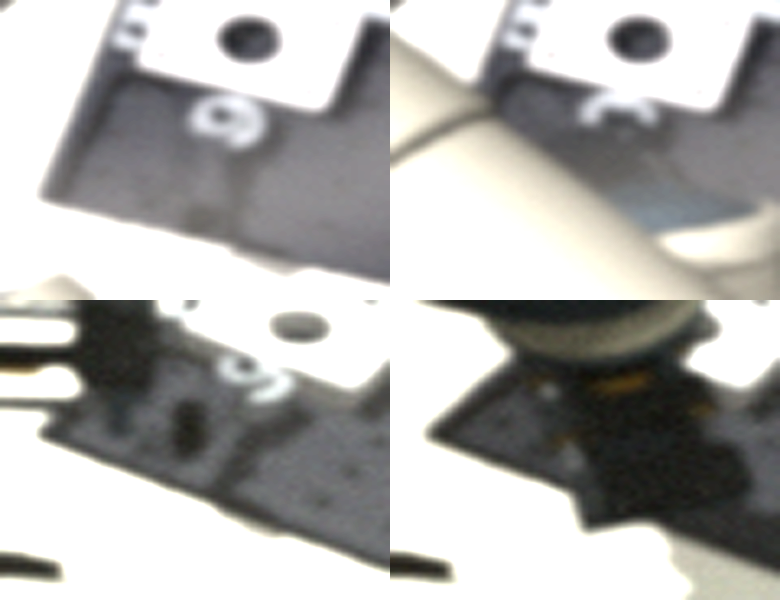

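```bash
python3 - <<'E'
from h import *
f0=np.array([-.1,.2,.1])
for th in list(np.arange(.9,1.41,.1))+list(np.arange(1.45,1.9,.03)):
    arm.move_l(*lev(th),feed=.05 if th<1.3 else .03)
    f=fl()-f0;u=np.array([np.sin(th),-np.cos(th)]);r=np.array([u[1],-u[0]])
    print(round(th,2),round(arm.current_t(),2),"tan",round(-f[:2]@u,2),"rad",round(f[:2]@r,2),"z",round(f[2],2))
    if np.linalg.norm(f)>15:break
E
python3 look.py 10
```

```text
0.9 32.43 tan -0.56 rad -0.5 z 0.97
1.0 32.74 tan -0.67 rad 0.6 z -0.46
1.1 33.05 tan -0.16 rad -0.02 z -0.18
1.2 33.36 tan -0.3 rad -0.5 z -1.58
1.3 33.67 tan 3.07 rad 0.27 z -0.22
1.4 34.08 tan 6.75 rad 0.17 z -0.71
1.45 34.36 tan 8.92 rad -0.86 z 1.34
1.48 34.61 tan 10.07 rad -1.08 z 0.61
1.51 34.86 tan 9.07 rad -2.33 z 1.63
1.54 35.11 tan 9.46 rad -3.16 z 1.47
1.57 35.36 tan 9.34 rad -3.92 z 1.42
1.6 35.61 tan 15.26 rad -2.88 z 4.62
35.7083
```

View pics/both10.png

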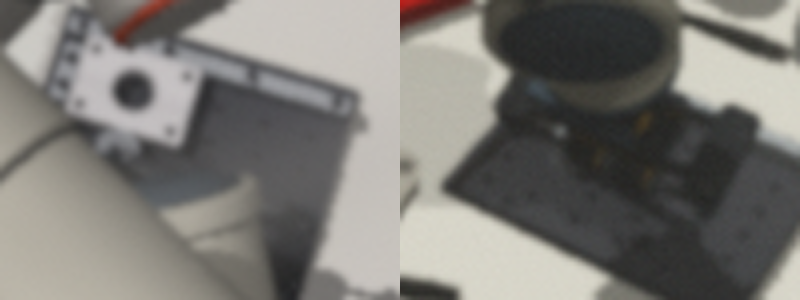

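```bash
python3 - <<'E'
from h import *
f0=np.array([-.1,.2,.1])
for th in np.arange(1.62,1.75,.015):
    arm.move_l(*lev(th),feed=.03)
    f=fl()-f0;u=np.array([np.sin(th),-np.cos(th)]);r=np.array([u[1],-u[0]])
    print(round(th,3),round(arm.current_t(),2),"tan",round(-f[:2]@u,2),"rad",round(f[:2]@r,2),"z",round(f[2],2),fp())
    if np.linalg.norm(f)>24:break
# retreat
P,o=lev(th,off=55);arm.move_l(P,feed=.06);print(fl()-f0)
P[2]=.14;arm.move_l(P,feed=.15)
q=np.array(arm.current_joint_positions());F=np.array([-35,0,120,0,60,q[5]]);print(np.round(q,1),pathclr(q,F))
arm.move_joints(F);print(arm.current_t(),fl())
E
python3 look.py 11
python3 - <<'E'
from h import *
im=cv2.imread("pics/top11.png")[:,:,::-1];overlay("top",im,(275,195,115,85),6.5,"pics/t11o.png",JIG,[*W(35,70)[:2],JIG[2]],1.61)
im=cv2.imread("pics/scene11.png")[:,:,::-1];overlay("scene",im,(270,210,120,90),6.5,"pics/s11o.png",JIG,[*W(35,70)[:2],JIG[2]],1.61)
E
```

```text
1.62 35.96 tan 13.09 rad -3.75 z 2.73 [-45.0934  -4.4696  59.1795]
1.635 36.21 tan 16.2 rad -2.36 z 3.98 [-44.3132  -4.6789  59.063 ]
1.65 36.46 tan 17.22 rad -2.58 z 2.36 [-43.4603  -4.8095  58.895 ]
1.665 36.71 tan 14.54 rad -4.69 z 0.14 [-41.9048  -5.2252  59.0112]
1.68 36.96 tan 9.94 rad -5.01 z 0.69 [-40.4334  -5.5673  59.11  ]
1.695 37.21 tan 14.3 rad -3.55 z 1.31 [-39.5363  -5.7959  58.9997]
1.71 37.46 tan 19.27 rad -2.21 z 4.09 [-38.8235  -5.984   58.9022]
1.725 37.71 tan 14.22 rad -1.81 z 1.27 [-37.0964  -6.3696  59.1065]
1.74 37.96 tan 20.08 rad -2.23 z 5.9 [-36.5665  -6.4173  58.9452]
[-0.3067 -0.6037 -0.8462]
[-37.8  20.  113.7  22.8  28.9  32. ] (np.float64(0.06052100376965013), 'fore', 'el', np.float64(0.0), np.float64(0.139))
40.3083 [0.1209 0.1154 0.2368]
40.4083
```

View pics/t11o.png

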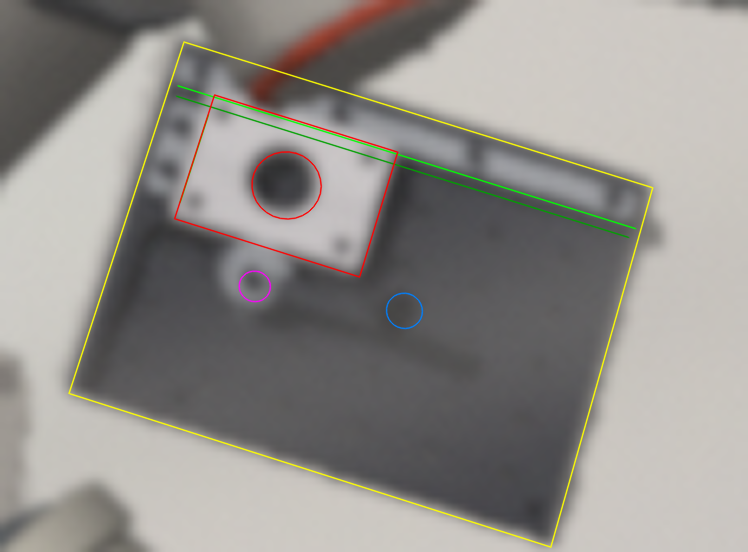

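View pics/s11o.png

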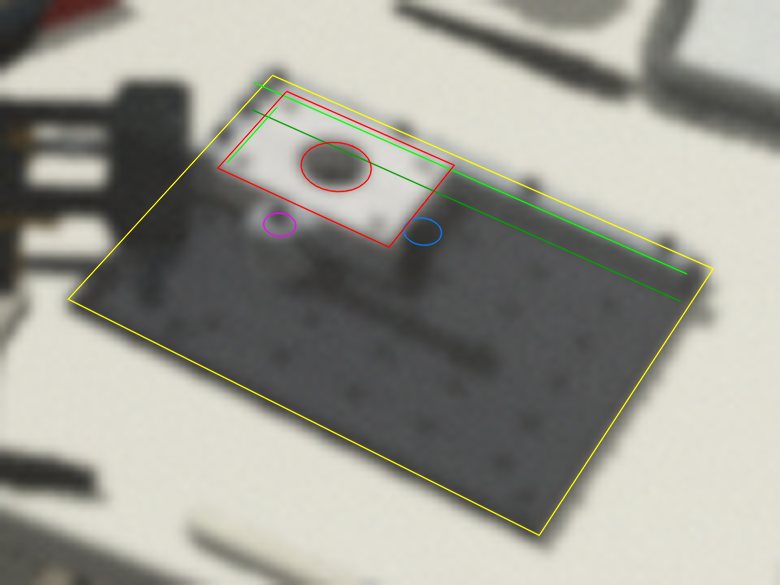

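```bash
python3 - <<'E'
from h import *
b=(300,225,60,45)
im=cv2.imread("pics/scene11.png");s=13
c=cv2.resize(im[b[1]:b[1]+b[3],b[0]:b[0]+b[2]],None,fx=s,fy=s,interpolation=cv2.INTER_CUBIC)
c=np.clip(c.astype(float)*2.4-60,0,255).astype(np.uint8)
for th,col in((1.3,(0,255,0)),(1.45,(255,255,0)),(1.61,(0,0,255))):
    K=[W(-23-75*np.cos(th),70-75*np.sin(th),z) for z in(.045,.079)]
    uv=np.int32((proj("scene",K)-[b[0],b[1]]+.5)*s);cv2.line(c,tuple(map(int,uv[0])),tuple(map(int,uv[1])),col,1)
    A=[W(-23,70,.0395),W(-23-75*np.cos(th),70-75*np.sin(th),.0395)]
    uv=np.int32((proj("scene",A)-[b[0],b[1]]+.5)*s);cv2.line(c,tuple(map(int,uv[0])),tuple(map(int,uv[1])),col,1)
cv2.imwrite("pics/knob.png",c)
E
```

```text
(no output)
```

View pics/knob.png

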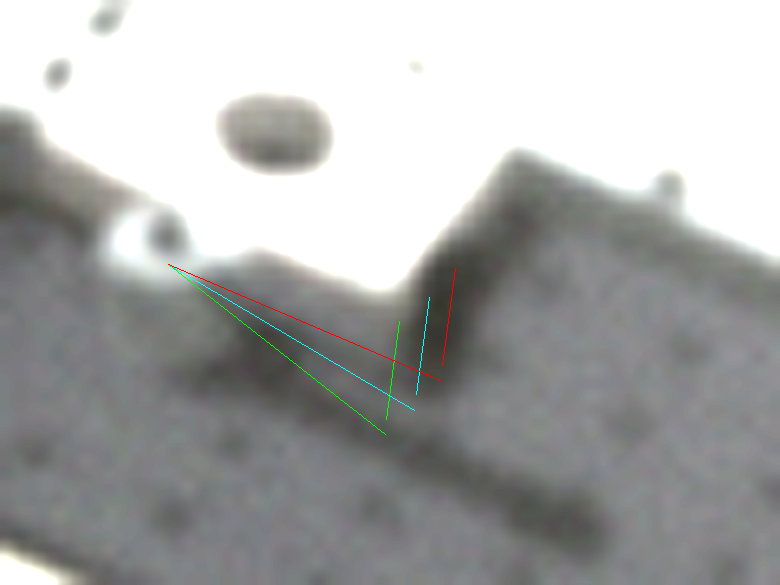

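```bash
python3 - <<'E'
from h import *
P,o=lev(1.61,.14,off=50)
arm.move_to(P,o);arm.move_l(lev(1.61,.060,off=50)[0],feed=.12)
f0=fl();print(arm.current_t(),f0)
for off in[40,32,28,25,22]+list(np.arange(20,0,-1.)):
    arm.move_l(lev(1.61,.060,off=off)[0],feed=.04 if off>24 else .02)
    f=fl()-f0;print(off,round(arm.current_t(),2),f,fp())
    if np.linalg.norm(f)>33:break
E
```

```text
42.1917 [ 0.5933 -0.5278 -0.2222]
40 42.59 [-0.1416  0.3224  0.7766] [-59.8341  -6.5042  60.4389]
32 42.94 [-1.3385  0.4545  0.4992] [-52.0826  -6.1389  60.0492]
28 43.19 [-0.5029  0.8093  0.925 ] [-48.0613  -6.0261  60.004 ]
25 43.44 [-0.3973  0.2163  0.1604] [-44.922   -5.9413  60.0196]
22 43.74 [-1.0951  0.2911 -0.0123] [-42.0606  -5.7288  59.9414]
20.0 43.99 [-5.4249 -0.6915  1.027 ] [-40.6114  -5.4175  59.7354]
19.0 44.24 [-7.6686  0.2192  1.8618] [-40.0506  -5.161   59.5642]
18.0 44.49 [-10.0369   0.9939   1.834 ] [-39.3816  -4.8775  59.4414]
17.0 44.74 [-10.8258   2.4666   3.7121] [-38.788   -4.5482  59.2907]
16.0 44.99 [-15.0848   1.0612   4.637 ] [-38.2157  -4.2935  59.1302]
15.0 45.24 [-17.0973   1.5342   5.8028] [-37.628   -3.9912  59.009 ]
14.0 45.49 [-19.15     1.2947   5.3542] [-36.9999  -3.8533  58.848 ]
13.0 45.74 [-25.0518  -0.8623   8.5329] [-36.6542  -3.5851  58.6846]
12.0 45.99 [-30.9533  -1.474   13.3533] [-36.3594  -3.3461  58.5525]
```

```bash
python3 - <<'E'
from h import *
for off in(16,18,20,22,26):
    arm.move_l(lev(1.61,.060,off=off)[0],feed=.03);print(off,fl(),fp())
arm.move_l(lev(1.61,.060,off=55)[0],feed=.08)
arm.move_l(lev(1.61,.14,off=55)[0],feed=.15)
q=np.array(arm.current_joint_positions());arm.move_joints(np.array([-35,0,120,0,60,q[5]]));print(arm.current_t(),fl())
E
python3 look.py 12
python3 - <<'E'
from h import *
for n in("scene","top"):
    im=[cv2.imread(f"pics/{n}{k}.png") for k in (0,11,12)]
    b=(275,205,100,75) if n=="top" else (270,215,100,75)
    cv2.imwrite(f"pics/cmp_{n}.png",np.hstack([cv2.resize(i[b[1]:b[1]+b[3],b[0]:b[0]+b[2]],(266,200),interpolation=cv2.INTER_CUBIC) for i in im]))
g=[cv2.cvtColor(cv2.imread(f"pics/scene{k}.png"),cv2.COLOR_BGR2GRAY).astype(int)[225:270,300:360] for k in(11,12)]
print(np.abs(g[0]-g[1]).mean(),np.abs(g[0]-g[1]).max())
cv2.imwrite("pics/f12.png",np.vstack([cv2.imread("pics/cmp_top.png"),cv2.imread("pics/cmp_scene.png")]))
E
```

```text
16 [-9.4639  4.1422  0.0283] [-38.1967  -4.0745  59.0753]
18 [-4.1347  4.4475 -1.8612] [-39.3371  -4.5043  59.3597]
20 [-2.1094  4.0165 -2.0235] [-40.4401  -5.3287  59.7876]
22 [-0.5147  0.5211 -0.5687] [-41.7342  -6.1483  60.1987]
26 [ 0.2699 -0.3052 -0.7471] [-46.0507  -6.146   60.0909]
49.4667 [-0.0555  0.5728 -0.3408]
49.5667
1.4918518518518518 76
```

View pics/f12.png

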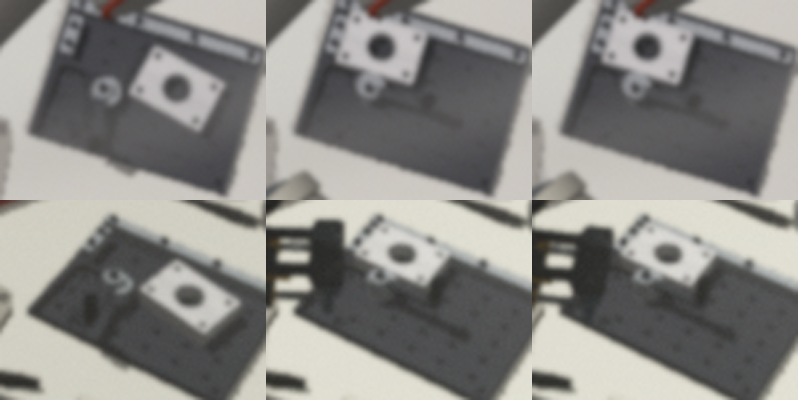

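View pics/top12.png

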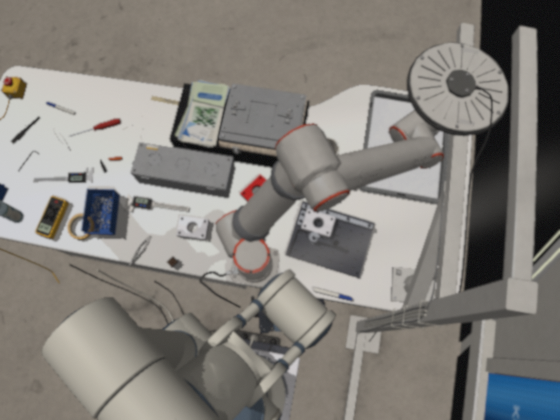

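```bash
python3 - <<'E'
from h import *
for n in("top","scene"):
    a=cv2.cvtColor(cv2.imread(f"pics/{n}7.png"),cv2.COLOR_BGR2GRAY).astype(float);b=cv2.cvtColor(cv2.imread(f"pics/{n}12.png"),cv2.COLOR_BGR2GRAY).astype(float)
    def cen(d,c,r):
        y,x=np.mgrid[:420,:560];w=np.clip(d-6,0,None)*(((x-c[0])**2+(y-c[1])**2)<r*r);return np.array([(w*x).sum(),(w*y).sum()])/w.sum()
    bore=proj(n,[W(35,70,.030)])[0]
    bm=cen(140-b,bore+[0,0],6.5)
    # bore bottom of visible dark; use outline of blank instead: bright centroid
    print(n,"bore pred(top)",proj(n,[W(35,70,.036)])[0],"meas",bm)
    ys=[(th,proj(n,[W(-23-75*np.cos(th),70-75*np.sin(th),.064)])[0]) for th in(0,.1,.2,1.4,1.5,1.61,1.68)]
    for t in ys:print(t)
    for src,dst,th,k in((a,b,1.61,"closed"),(b,a,.1,"open")):
        c=proj(n,[W(-23-75*np.cos(th),70-75*np.sin(th),.064)])[0]
        print(k,"dark diff",cen(src-dst,c,7))
ims=[]
for n,c in(("top",(332,243)),("scene",(334,252))):
    for k in(7,12):
        i=cv2.imread(f"pics/{n}{k}.png")[c[1]-22:c[1]+22,c[0]-33:c[0]+33]
        i=np.clip(i.astype(float)*2.6-70,0,255).astype(np.uint8);ims.append(cv2.resize(i,None,fx=6,fy=6,interpolation=cv2.INTER_CUBIC))
cv2.imwrite("pics/kk.png",np.vstack([np.hstack(ims[:2]),np.hstack(ims[2:])]))
E
```

```text
top bore pred(top) [318.5884 223.0162] meas [317.6999 222.1666]
(0, array([307.3677, 258.6395]))
(0.1, array([309.6006, 259.2324]))
(0.2, array([311.88  , 259.6026]))
(1.4, array([334.5534, 247.6272]))
(1.5, array([335.4585, 245.5874]))
(1.61, array([336.2045, 243.2527]))
(1.68, array([336.5394, 241.7301]))
closed dark diff [335.4897 244.3616]
open dark diff [311.8703 258.8608]
scene bore pred(top) [321.2236 235.1566] meas [320.7485 235.0023]
(0, array([300.5268, 253.842 ]))
(0.1, array([302.6643, 254.7771]))
(0.2, array([304.9182, 255.5565]))
(1.4, array([331.3835, 251.3846]))
(1.5, array([332.7796, 250.0454]))
(1.61, array([334.0675, 248.4596]))
(1.68, array([334.7459, 247.3987]))
closed dark diff [332.4974 248.1762]
open dark diff [303.5402 255.3864]
```

View pics/kk.png

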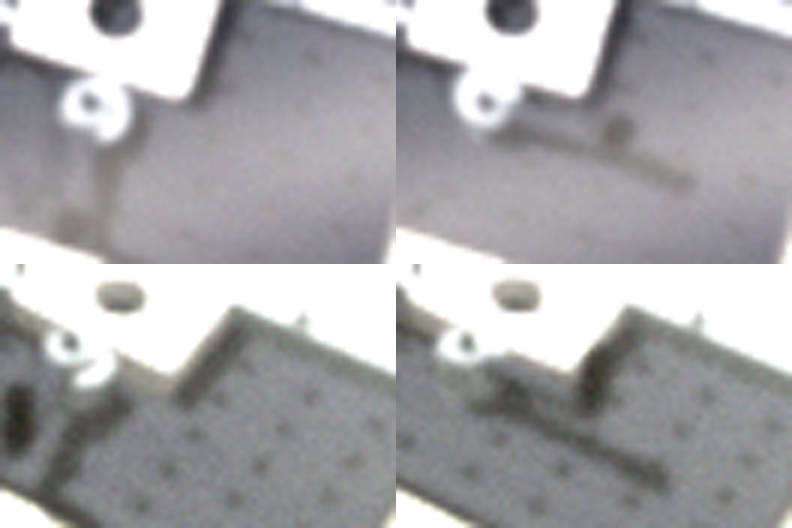

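```bash
python3 - <<'E'
from h import *
def T(x,z=.060): return W(x,-3.5,z)
o=lev(1.61)[1]
arm.grip(0.)
arm.move_to(T(-62,.14),o);arm.move_l(T(-62),feed=.15)
f0=fl();print(arm.current_t(),f0)
for x in[-48,-44,-42,-40,-38.5]+list(np.arange(-37,-20,1.5)):
    arm.move_l(T(x),feed=.04)
    f=fl()-f0;print(x,round(arm.current_t(),2),f,fp())
    if np.linalg.norm(f)>38:break
for x2 in(fp()[0],-45): 
    arm.move_l(T(x2),feed=.05);print(x2,fl()-f0,fp())
arm.move_l(T(-65),feed=.1);arm.move_l(T(-65,.14),feed=.2)
q=np.array(arm.current_joint_positions());arm.move_joints(np.array([-35,0,120,0,60,q[5]]));print(arm.current_t(),fl())
E
python3 look.py 13
```

```text
51.5917 [-0.2351 -0.0143  0.1229]
-48 52.09 [ 0.1586 -1.2442  0.353 ] [-47.9496  -3.4532  60.3995]
-44 52.34 [ 0.4078  0.5914 -0.3656] [-43.9968  -3.5144  60.0531]
-42 52.59 [-2.6155 -0.8411  0.3607] [-42.451   -3.2926  59.8069]
-40 52.84 [-10.109   -4.1968   4.5598] [-41.1072  -3.2002  59.6291]
-38.5 53.09 [-18.7453  -6.6139   8.4411] [-40.4415  -3.0969  59.4613]
-37.0 53.34 [-28.4609  -9.0124  14.1076] [-39.9925  -2.8623  59.249 ]
-35.5 53.59 [-39.3765 -13.3199  20.6417] [-39.5668  -2.7172  59.0458]
-39.56684967055502 [-11.7384  -2.7246   1.4682] [-41.2426  -2.9975  59.4606]
-45 [ 0.4688 -1.1878 -0.8063] [-44.8066  -3.6785  60.1139]
56.0167 [ 0.0451 -0.2135  0.3879]
56.1167
```

View pics/both13.png

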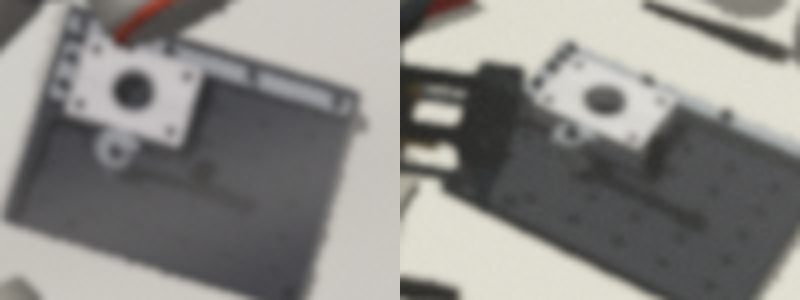

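```bash
python3 - <<'E'
from h import *
arm.sign_off();print(arm.current_t())
E
```

```text
the job is handed in; nothing more can be done
the job is handed in; nothing more can be done
```

The blank is against the fence, fully home at the end stop, and clamped by the cam lever. I handed the job in at about 56 s of the 72 s allowed, with the arm folded clear and touching nothing.

- **Fence:** I pushed the blank's front with two fingertips. It squared up and seated against the fence at about 14 N.
- **End stop:** I slid it along the fence with closed fingers until it met the stop, which showed as a sharp rise to about 16 N. The pictures then showed it square to the fence and about 2 mm off my first estimate of home along the fence. I put that down to my fit of the fixture and corrected the fit by that amount.
- **Cam lever:** I swung it round by pushing the knob, ending with two firm pushes.
    - The first final push, to 31 N with the fingers slightly open, felt soft before it went stiff. I took that as the knob settling between the fingertips.
    - The second, with closed fingers to about 39 N in line with the push, was stiff at once. Contact was within about 1 mm of where the knob should be at 1.61 rad.

**Weaker check:** the pictures alone put the lever at about 1.57 ± 0.05 rad. That agrees with the limit but does not prove it, so I relied on the stiff contact.

The forces I read never passed about 46 N. A second robot arm, not in the task's list, stands over the fixture. I tilted the tool to keep clear of it, and no unexpected forces showed. In the last pictures I saw no bystander that had moved, though I did not measure each one.

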